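Zero the maximum hand and show the tested spring to the camera

ROBOT

A 6-joint arm with a two-finger parallel gripper is mounted at the origin on the work surface; the furniture and walls round the work are solid. World frame = base frame: x ahead of the robot, y to its left, z up, the work surface at z = 0. Lengths are in mm, angles in rad, forces in N, time in s.
With the tool pointing down it reaches from about 300 to 775 mm from the base axis. Payload 14.6 kg.
Tool frame: the origin (TCP) lies between the finger pads; the fingertips stand manip.tip_reach ahead of it and the grasp point (between the pads) lies 5 mm behind it (manip.tip_reach is the distance from the TCP to the fingertips, in mm); z points along the fingers, y is the line along which they close (so a half turn about z gives the same grasp; the last joint's range is limited). The gripper opens to 94 mm and grips with 3 to 60 N. Pads are 16 mm wide; open, the fingers measure 119 mm over their backs; the gripper's body (75 mm by 177 mm) begins 78 mm behind the grasp point.
Start: joints at [-1.401, 0.3, 1.521, -0, 1.321, -0.067], TCP at [129.02, -534.643, 219.446] pointing down, gripper open.
Joint ranges: [-3.03, 3.03], [-0.79, 2.21], [0.23, 2.52], [-1.04, 4.18], [0, 3.07], [-2.55, 2.55]. Speed limits (rad/s): [2.22, 2.22, 2.57, 3.14, 3.14, 3.14].

INTERFACE

Orientations are given as [roll, pitch, yaw] about the fixed x, y, z axes, in that order (R = Rz(yaw) Ry(pitch) Rx(roll)).
In Python, from cell import manip gives the robot as it stands. The module is installed in compiled form; this text tells all that it offers.
- The arm moves only by the shell command python3 -m creep 'ROWS' [FORCE]. ROWS is JSON, a list of rows, each a list of 3 entries, a list of its own where there are three numbers: the opening, from -1 (shut) to 1 (fully open), then the shift along the tool's x, y, z in cm, then the turn about the tool's z in units of 5 degrees (1.0 is 5 degrees). In form: [[grip, [tx, ty, tz], roll], ...]. A call has 1 to 12 rows; each row is the pose to reach, as a shift and turn from the pose commanded when the call began, along the tool's axes at that moment; what a row does not reach only later rows make up. A row lasts 1/10 s, in which the tool goes at most 50 mm and 8.59 degrees, less where a joint would pass 70% of its speed; a pose out of reach is approached as far as the arm can. A call with a gripper value outside its range is refused whole. The fingers move at their own pace and stop on an object; FORCE is the grip in N (left out, the last holds). Time passes only in rows, so rows that repeat a pose let the fingers close. It gives the time, the measured TCP pose, the force, the opening and the grip force at its end, in the units of the state.
- manip.read_state(): the state, without advancing time (a new reading comes with each control period).
- manip.camera(name): name is "side" or "top"; returns the picture (400x640x3 uint8, red, green, blue); there is no depth.
- manip.camera_params(name): a dict with "fovy" (degrees; the focal length in pixels is half the picture's height over the tangent of half this angle, whatever the lens; pixels are square), "cx", "cy" (the principal point, pixels), "origin" and "attitude" of the camera in the world. Camera axes: x right, y down, z forward; pixel columns grow to the right and rows downward; lengths in mm; the calibration is good to about 2 mm. A picture is of the moment at which its call begins. camera_params takes no time and is no camera call.
- manip.sign_off(): hands the job in; it is judged then, once.
The state is a dict: "clock": time; "joints": joint angles; "qd": joint speeds; "effort": joint torques, N m; "eef_pos": TCP position; "eef_rot": TCP orientation; "wrist_force": force on the tool from outside, world axes, zero at the start; "moment": the same for the moment, N m; "finger_gap": finger opening in mm; "finger_force": force on a finger pad.
Only numpy, scipy, OpenCV 4.12 (cv2) and the standard library are available. Lean on these libraries where they do the work, as an engineer would, in place of code of your own. Each camera call takes 0.05 s, during which the arm holds its last target. There are 200 camera calls.

TASK

The spring on the load tester has had its test and its reading is noted. First turn the knurled knob on the dial back, anticlockwise, until the maximum hand is fully home on its zero stop; then lift the tested spring off the tester's spigot and hold it up to the inspection camera for a picture of its lower ground end: that end in focus (110 mm straight out from the lens), centred on the lens and square to it. Finish while still holding it there in the air, and leave the waiting springs standing where they are.

Things in the scene. Friction and masses are not known exactly. Their poses are not given: they have to be found in the camera images.
- tester: spring tester, fixed: steel base plate 112 x 250 x 10 mm (long side along its y) with a round load capsule (84 to 94 mm across) at y = +66 mm and a face-up round dial (106 mm across, top 45 mm above the bench) at y = -64 mm. Origin: centre of the plate's underside, on the bench; z up
- spigot_seat (a point): centre of the round steel seat (54 mm across, 56 mm above the bench, on the capsule) on which the tested spring stands. A spigot 15 mm in diameter and 18 mm tall, with a tapered top, rises from here into the spring's bore
- knob_grip (a point): point on the vertical axis of the reset knob at the height to grip it (61 mm above the bench). The knob: round, knurled aluminium, 25 mm in diameter, from 49 to 69 mm above the bench, in the middle of the dial, free all round above the dial's top (45 mm); it turns with the maximum hand
- max_hand (a joint): angle of the maximum hand (the broader steel pointer, with a raised tip) and its knob, rad: 0 = home on the zero stop, at the scale's zero (towards the tester's -x +y), where the thin black main pointer rests; grows clockwise seen from above, up to 4.6. Stays where it is left (friction 0.03 N m), so it can be turned in several grasps; it cannot pass the stop
- spring: the spring under test: rigid steel compression spring, 38 mm outer diameter, 52 mm tall, bore 18 mm, about 0.11 kg, standing over the spigot on the tester. Origin: centre of its lower ground end; z along its axis to its other end (up at the start)
- camera: inspection camera, fixed: black lens and ring light (72 mm across) in a yoke on a plate 105 x 100 mm; it looks up at 60 degrees from the level, leaning to its own -x (roughly to the robot). Origin: on the bench straight below the focus point; its plate lies 41 to 146 mm along its +x; nothing of it is higher than 150 mm
- lens_front (a point): centre of the front of the lens, 125 mm above the bench; z is the optical axis, pointing out of the lens (up and towards the robot)
- focus (a point): focus point in the air, 220 mm above the bench, 110 mm straight out from the lens; z is the optical axis, pointing away from the camera, up at 60 degrees from the level, leaning to the camera's -x. The centre of the spring's lower end belongs here, with the spring's z along this z
- wait_a: a spring like the tested one that waits standing on the bench; origin at the centre of its lower end
- wait_b: another waiting spring; origin at the centre of its lower end
- wait_c: another waiting spring; origin at the centre of its lower end
Mind the look-alikes: they are no part of the job. What is shaped like the spring but turquoise or yellow is not meant.

How it is judged (in metres and radians):
On the way, in this order (a step that is already met when the one before it is completed fails the run):
1. the maximum hand is home on its zero stop while the spring still stands on the tester (value of joint max_hand below 0.07 rad and distance between spring and spigot_seat below 0.01 m), for 0.2 s.
2. the spring is lifted clear of the spigot (height (world z) of spring above 0.09 m), for 0.2 s.
At the end, for the whole second after the job is handed in: Maximum hand within 0.07 rad of its zero stop; the fingers hold the tested spring still in the air, touching neither tester nor camera: centre of its lower end within 15 mm of the focus point, its axis within 0.17 rad of the optical axis, lower end towards the lens (value of joint max_hand below 0.07 rad and distance between spring and focus below 0.015 m and angle between the z axis of spring and the z axis of focus, either way round below 0.17 rad and angle between spring's own z axis and vertical below 1 rad and contact force between spring and the fingers above 1 N and contact force between spring and camera below 0.1 N and contact force between spring and tester below 0.1 N and linear speed of spring below 0.02 m/s); the arm keeps its last pose, push and grip.
It fails at once if a waiting spring is pushed more than 20 mm or knocked over (distance of any of wait_a, wait_b, wait_c from where it was at the start of the episode above 0.02 m or angle between any of wait_a, wait_b, wait_c's own z axis and vertical above 0.4 rad).
It also fails if it takes over 64 s, if anything falls off the work surface, if the arm or the gripper's body presses on something with over 40 N, if the wrist force passes 120 N, or if a joint passes its speed limit or range.

## Working session

There is one attempt and no reset: what is moved stays moved. The work goes in short steps, Python scripts to look and compute and a shell command to move; the robot and the scene stay as the last step left them, time stands still between calls to the robot, and variables do not carry over. Pictures are saved under pics/ and viewed, at most 10 in all, crops included, and the job is handed in when it is done.

```bash
mkdir -p pics
python3 - <<'E'
from cell import manip
import cv2
for n in("side","top"):
    cv2.imwrite(f"pics/{n}0.png",manip.camera(n)[:,:,::-1]);print(n,manip.camera_params(n))
print(manip.tip_reach);s=manip.read_state();print(s)
E
```

```text
side {'fovy': 49.529867941955004, 'cx': 322.1810329830617, 'cy': 207.47055156002668, 'origin': array([200.85212907, 763.738839  , 709.88032962]), 'attitude': array([-2.14861787,  0.02255705, -2.72113891])}
top {'fovy': 45.329219473284816, 'cx': 311.02960711032165, 'cy': 202.3917239018219, 'origin': array([ 344.67783685,   -9.35891525, 1355.65731669]), 'attitude': array([-2.98092878,  0.00377044, -1.56961286])}
14.0
{'clock': 0.1, 'joints': array([-1.40060575e+00,  3.00405635e-01,  1.52150866e+00, -1.97908296e-06,
        1.32072150e+00, -6.65833308e-02]), 'qd': array([ 3.57638904e-04, -2.72209001e-03, -3.24610329e-03,  8.93272001e-04,
       -4.90755548e-04,  6.26537161e-05]), 'effort': array([ 9.56664808e-04, -5.32643723e+01, -3.53283799e+01,  7.09592854e-02,
        2.35332007e-02, -3.94556946e-05]), 'eef_pos': array([ 128.98001306, -534.43334125,  218.95287521]), 'eef_rot': array([-3.14055170e+00, -6.74914075e-05,  2.36774360e-01]), 'wrist_force': array([0.20851549, 0.19439965, 0.28492396]), 'moment': array([ 0.01634841, -0.00261241,  0.01518583]), 'finger_force': 0.0, 'finger_gap': 93.43429469884364}
```

View pics/side0.png

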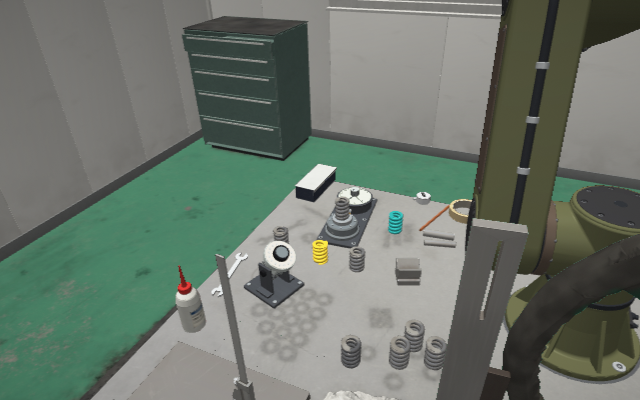

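View pics/top0.png

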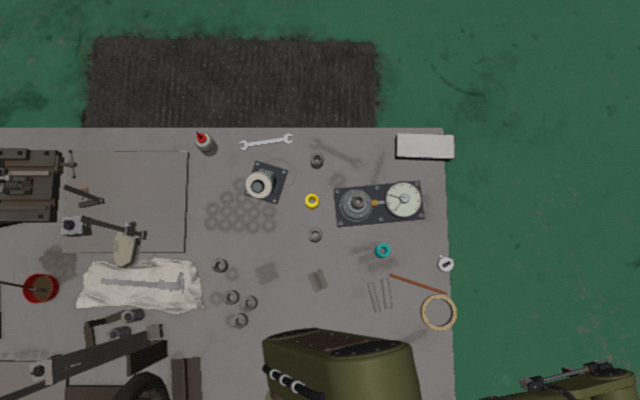

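The side view shows the tester with its spring at about (343,208) and the dial at (354,197), plus the inspection camera at (276,265). In the top view the tester is at (378,203), with the spring near (355,203) and the dial at (404,199). The camera is at (262,183). I'll enlarge these areas.

```bash
cat > h.py <<'E'
import numpy as np, cv2
from cell import manip
from scipy.spatial.transform import Rotation as R
def cam(n):
    p=manip.camera_params(n);f=200/np.tan(np.radians(p['fovy']/2))
    return p['origin'],R.from_euler('xyz',p['attitude']).as_matrix(),f,p['cx'],p['cy']
def ray(n,u,v):
    o,A,f,cx,cy=cam(n);return o,A@np.array([(u-cx)/f,(v-cy)/f,1])
def atz(n,u,v,z):
    o,d=ray(n,u,v);return o+d*(z-o[2])/d[2]
def proj(n,P):
    o,A,f,cx,cy=cam(n);c=A.T@(np.asarray(P,float)-o);return np.array([f*c[0]/c[2]+cx,f*c[1]/c[2]+cy])
def tri(a,b):
    (o1,d1),(o2,d2)=ray('top',*a),ray('side',*b);t=np.linalg.lstsq(np.c_[d1,-d2],o2-o1,rcond=None)[0]
    p,q=o1+t[0]*d1,o2+t[1]*d2;return (p+q)/2,np.linalg.norm(p-q)
def crop(n,x,y,w,h,k,im=None):
    im=manip.camera(n)[:,:,::-1] if im is None else im
    c=cv2.resize(im[y:y+h,x:x+w],None,fx=k,fy=k,interpolation=cv2.INTER_CUBIC)
    for i in range(0,w,10): cv2.putText(c,str(x+i) if i%20==0 else '',(i*k,8),0,.3,(0,0,255),1);cv2.line(c,(i*k,10),(i*k,15),(0,0,255),1)
    for i in range(0,h,10): cv2.putText(c,str(y+i) if i%20==0 else '',(0,i*k+4),0,.3,(0,0,255),1);cv2.line(c,(18,i*k),(24,i*k),(0,0,255),1)
    return c
E
python3 - <<'E'
from h import *
t=cv2.imread('pics/top0.png');s=cv2.imread('pics/side0.png')
cv2.imwrite('pics/c1.png',crop('top',235,148,200,95,4,t))
cv2.imwrite('pics/c2.png',crop('side',235,180,160,120,5,s))
E
```

```text
(no output)
```

View pics/c1.png

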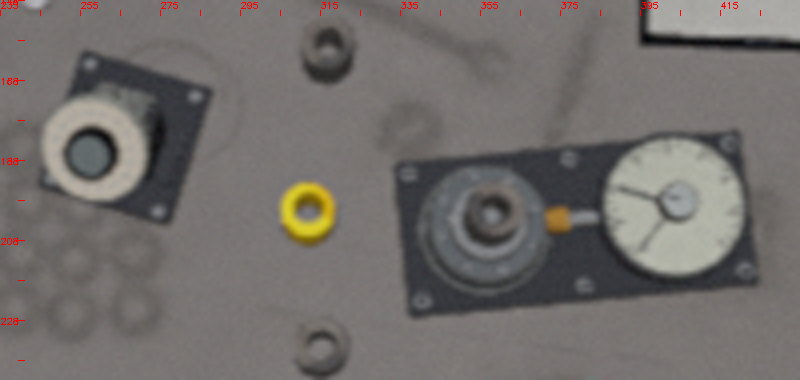

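View pics/c2.png

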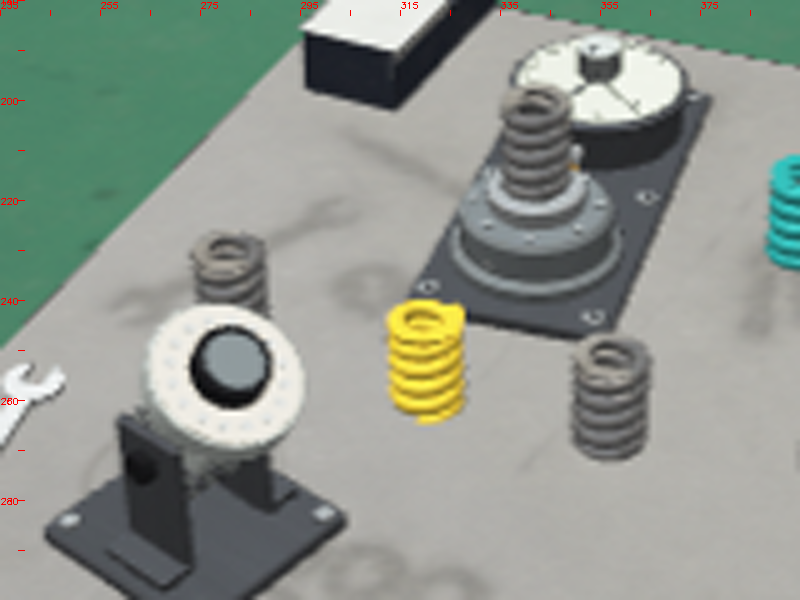

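The enlarged top crop gives, in full-picture pixels:
- Knob: (404.8,198)
- Spring top: (357.5,201.2)
- Lens: (257.5,186.2)

Two hands are visible on the dial, one pointing left and slightly up (the dark one to about (389,195)) and one pointing down-left to about (395,210). The side crop gives the knob at (355.2,189.4), the spring top at (342.2,199.4) and the lens at (281.4,252.4).

Run:
```python
from h import *
np.set_printoptions(precision=1,suppress=True)
for k,a,b in [('knob69',(404.75,198),(355.2,189.4)),('spring108',(357.5,201.25),(342.2,199.4)),('lens125',(257.5,186.25),(281.4,252.4)),
 ('w1 52',(317.2,160.3),(280.9,229.2)),('w2 52',(315.5,235),(356.2,250.8)),('yellow52',(312.2,200.8),(319.2,243.6))]: print(k,*tri(a,b))
c=[atz('top',235+u/4,148+v/4,10) for u,v in [(394,164),(740,131),(759,281),(413,317)]]
print('plate',np.array(c),np.mean(c,0)); ty=(c[0]+c[3]-c[1]-c[2])/2;print(np.linalg.norm(ty),np.degrees(np.arctan2(-ty[0],ty[1])))
c=[atz('top',235+u/4,148+v/4,5) for u,v in [(85,52),(212,90),(170,222),(38,185)]]
print('cam',np.array(c),np.mean(c,0));d=[(c[0]+c[1]-c[2]-c[3])/2,(c[3]+c[0]-c[1]-c[2])/2]
for x in d:print(np.linalg.norm(x),np.degrees(np.arctan2(x[1],x[0])))
t=cv2.imread('pics/top0.png')
a=crop('top',382,180,44,40,9,t);s=cv2.imread('pics/side0.png');b=crop('side',330,180,44,40,9,s)
cv2.imwrite('pics/c3.png',np.hstack([a,b]))
```

```text
knob69 [ 567.9 -260.3   63.1] 2.9256810062882628
spring108 [ 552.9 -125.9  110. ] 6.569792517008295
lens125 [589.9 137.2 119.2] 4.003080111129086
w1 52 [680.  -19.7  50.2] 8.911487550647413
w2 52 [470.6 -15.4  46.5] 8.760111155835709
yellow52 [565.1  -6.1  47.1] 8.17096048730103
plate [[ 601.6  -68.2   10. ]
 [ 625.7 -316.1   10. ]
 [ 517.5 -325.7   10. ]
 [ 491.7  -80.9   10. ]] [ 559.1 -197.8   10. ]
247.62888843517814 5.786138861306286
cam [[685.  154.9   5. ]
 [656.8  62.6   5. ]
 [560.3  91.8   5. ]
 [587.1 186.7   5. ]] [622.3 124.    5. ]
101.89741636299198 -17.39575039662006
97.57509751021323 73.64049533201347
```

View pics/c3.png

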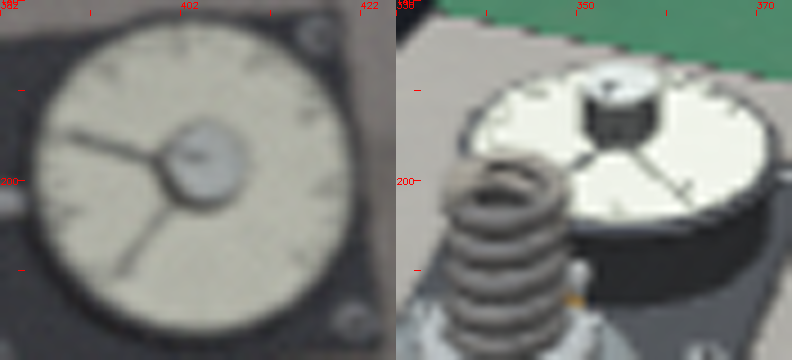

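The dial crop shows the broad max hand pointing left and slightly up, tip about (389.5,194.8). The thin pointer points down-left, tip about (395.3,210.5). The max hand is therefore about 1.2 rad clockwise of zero. Next I'll check the disagreement between the two views.

Run:
```python
from h import *
np.set_printoptions(precision=1,suppress=True)
for k,z,a,b in [('knob',69,(404.75,198),(355.2,189.4)),('spring',108,(357.5,201.25),(342.2,199.4)),('lens',125,(257.5,186.25),(281.4,252.4)),
 ('w1',52,(317.2,160.3),(280.9,229.2)),('w2',52,(315.5,235),(356.2,250.8)),('yellow',52,(312.2,200.8),(319.2,243.6))]: print(k,atz('top',*a,z),atz('side',*b,z))
for P in [(395,210)]:print(proj('top',[500,0,0]),proj('top',[600,0,0]),proj('side',[500,0,0]),proj('side',[600,0,0]),proj('side',[500,100,0]))
print('plate corners side',[atz('side',235+u/5,180+v/5,10) for u,v in [(610,338),(712,97)]])
```

```text
knob [ 565.5 -259.5   69. ] [ 566.  -250.7   69. ]
spring [ 550.  -127.1  108. ] [ 557.4 -128.5  108. ]
lens [586.9 135.7 125. ] [588.2 143.5 125. ]
w1 [675.2 -21.3  52. ] [683.4 -17.1  52. ]
w2 [465.9 -16.5  52. ] [472.7  -8.3  52. ]
yellow [560.4  -7.4  52. ] [566.6   0.1  52. ]
[309.6 224.7] [309.7 190.2] [344.3 266.5] [307.9 256.6] [328.2 293. ]
plate corners side [array([492.7, -70.6,  10. ]), array([ 516.8, -313.7,   10. ])]
```

```bash
python3 -m creep '[[1,[49,-16.6,8.0],-14],[1,[49,-16.6,8.0],-14],[1,[49,-16.6,8.0],-14],[1,[49,-16.6,8.0],-14],[1,[49,-16.6,8.0],-14],[1,[49,-16.6,8.0],-14],[1,[49,-16.6,8.0],-14],[1,[49,-16.6,8.0],-14],[1,[49,-16.6,8.0],-14],[1,[49,-16.6,8.0],-14],[1,[49,-16.6,8.0],-14],[1,[49,-16.6,8.0],-14]]'
python3 -m creep '[[1,[0,0,0],0],[1,[0,0,0],0],[1,[0,0,0],0]]'
python3 - <<'E'
from h import *
s=manip.read_state();print(s['eef_pos'],s['eef_rot'],s['joints'])
t=manip.camera('top')[:,:,::-1];S=manip.camera('side')[:,:,::-1]
cv2.imwrite('pics/t1.png',t);cv2.imwrite('pics/s1.png',S)
p=s['eef_pos'];M=R.from_euler('xyz',s['eef_rot']).as_matrix()
for y in(-47,47):print(y,proj('top',p+M@[0,y,14]),proj('side',p+M@[0,y,14]))
a=crop('top',350,150,100,100,4,t);b=crop('side',305,130,100,100,4,S)
cv2.imwrite('pics/c4.png',np.hstack([a,b]))
E
```

```text
clock: 1.3
eef_pos: [567.9, -256.1, 138.0]
eef_rot: [-3.14, -0.001, 1.462]
wrist_force: [-0.6, -0.7, -0.6]
finger_gap: 94.0
finger_force: 0.0
clock: 1.6
eef_pos: [565.7, -259.3, 139.9]
eef_rot: [3.141, 0.0, 1.457]
wrist_force: [-0.3, -0.7, 0.7]
finger_gap: 93.8
finger_force: 0.0
[ 565.66028891 -259.27986351  139.8741839 ] [3.14123187e+00 1.78264275e-04 1.45701979e+00] [-4.88628504e-01  5.29417614e-01  1.38879950e+00 -3.59445637e-05
  1.22297455e+00 -3.74839750e-01]
-47 [407.30273461 211.97385936] [371.90194914 174.48059883]
47 [410.27551564 176.69916339] [342.10710163 166.99041083]
```

View pics/c4.png

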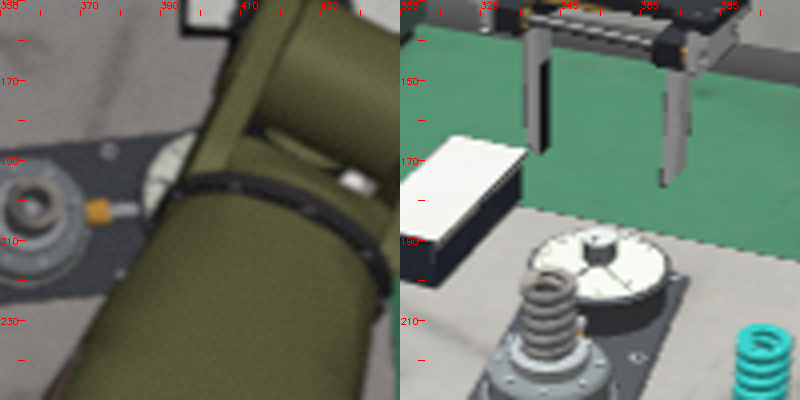

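The side view (right half) shows the finger tips' inner edges at about (342,168.2) and (370,176.5). The projection predicted (342.1,167) and (371.9,174.5), so the side view is biased by about (-1,+1.7) px. The top view is blocked by the arm.

Run:
```python
from h import *
np.set_printoptions(precision=1,suppress=True)
for k,z,a,b in [('knob',69,(404.75,198),(355.2,189.4)),('spring',108,(357.5,201.25),(342.2,199.4)),('lens',125,(257.5,186.25),(281.4,252.4)),
 ('w1',52,(317.2,160.3),(280.9,229.2)),('w2',52,(315.5,235),(356.2,250.8))]:
  b=(b[0]+1,b[1]-1.7);print(k,atz('top',*a,z),atz('side',*b,z),*tri(a,b))
```

```text
knob [ 565.5 -259.5   69. ] [ 566.7 -260.9   69. ] [ 565.7 -259.2   70.1] 0.810751472040314
spring [ 550.  -127.1  108. ] [ 558.1 -137.3  108. ] [ 551.  -125.6  115.9] 4.6925689463124565
lens [586.9 135.7 125. ] [589.  137.6 125. ] [588.3 136.4 124. ] 2.5907393155750174
w1 [675.2 -21.3  52. ] [684.6 -24.8  52. ] [677.6 -20.   56.3] 7.209495091472026
w2 [465.9 -16.5  52. ] [472.8 -15.3  52. ] [469.2 -15.6  52.2] 6.945317385815328
```

```bash
python3 -m creep '[[0.2,[0,0,3],0],[0.2,[0,0,5.5],0],[0.2,[0,0,7.3],0],[0.2,[0,0,7.3],0],[-1,[0,0,7.3],0],[-1,[0,0,7.3],0],[-1,[0,0,7.3],0],[-1,[0,0,7.3],0],[-1,[0,0,7.3],0],[-1,[0,0,7.3],0]]' 12
```

```text
clock: 2.7
eef_pos: [567.4, -258.5, 67.0]
eef_rot: [3.139, 0.001, 1.459]
wrist_force: [6.2, -1.1, -1.3]
finger_gap: 24.1
finger_force: 12.0
```

```bash
python3 -m creep '[[-1,[0,0.17,0],-1.5],[-1,[0,0.17,0],-3],[-1,[0,0.17,0],-4.5],[-1,[0,0.17,0],-6],[-1,[0,0.17,0],-7.5],[-1,[0,0.17,0],-9],[-1,[0,0.17,0],-10.5],[-1,[0,0.17,0],-12],[-1,[0,0.17,0],-12],[-1,[0,0.17,0],-12]]'
python3 - <<'E'
from h import *
s=manip.read_state();print(s['moment'],s['joints'])
S=manip.camera('side')[:,:,::-1];cv2.imwrite('pics/s2.png',S)
cv2.imwrite('pics/c5.png',crop('side',325,165,60,60,9,S))
E
```

```text
clock: 3.7
eef_pos: [567.9, -258.4, 67.0]
eef_rot: [-3.141, -0.0, 2.506]
wrist_force: [-3.1, 1.5, 5.6]
finger_gap: 24.0
finger_force: 12.0
[0.28640678 0.60973724 0.03005061] [-4.85699488e-01  6.16863061e-01  1.43574688e+00 -1.21337120e-04
  1.08936598e+00 -1.42100109e+00]
```

View pics/c5.png

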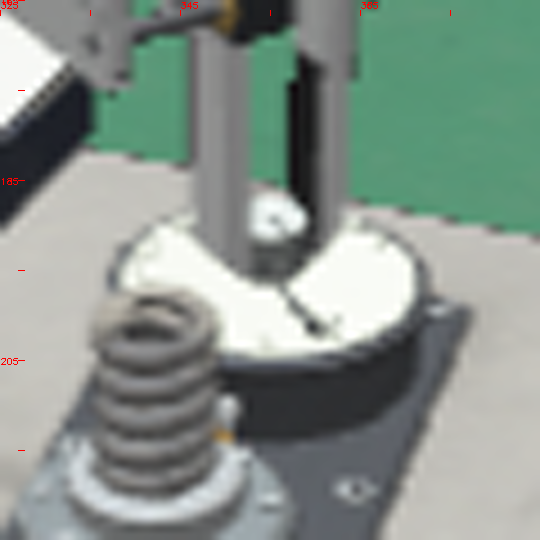

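The crop shows the broad hand now almost over the thin pointer, near (360,201). The moment is 0.03 N m, which is friction only. I'll keep turning into the stop.

```bash
python3 -m creep '[[-1,[0,0,0],-1],[-1,[0,0,0],-2],[-1,[0,0,0],-2]]'; python3 -c "
from cell import manip;print(manip.read_state()['moment'])"
python3 -m creep '[[-1,[0,0,0],-1],[-1,[0,0,0],-2],[-1,[0,0,0],-2]]'; python3 -c "
from cell import manip;print(manip.read_state()['moment'])"
```

```text
clock: 4.05
eef_pos: [568.2, -258.4, 66.9]
eef_rot: [3.141, 0.0, 2.682]
wrist_force: [-2.0, 1.6, 5.1]
finger_gap: 24.3
finger_force: 12.0
[ 0.35090923  0.22961882 -0.03817261]
clock: 4.35
eef_pos: [568.5, -258.4, 66.7]
eef_rot: [3.141, 0.001, 2.854]
wrist_force: [2.6, 1.8, 3.0]
finger_gap: 24.2
finger_force: 12.0
[ 0.36219126 -0.538437   -0.08395964]
```

```bash
python3 -m creep '[[-1,[0,0,0],-1],[-1,[0,0,0],-2],[-1,[0,0,0],-2]]' 20
python3 - <<'E'
from h import *
print(manip.read_state()['moment'])
cv2.imwrite('pics/c6.png',crop('side',325,165,60,60,9))
E
```

```text
clock: 4.65
eef_pos: [568.4, -258.3, 66.6]
eef_rot: [3.141, 0.001, 3.027]
wrist_force: [2.4, 3.1, 1.2]
finger_gap: 23.9
finger_force: 20.0
[ 0.68180801 -0.73305959 -0.17529736]
```

View pics/c6.png

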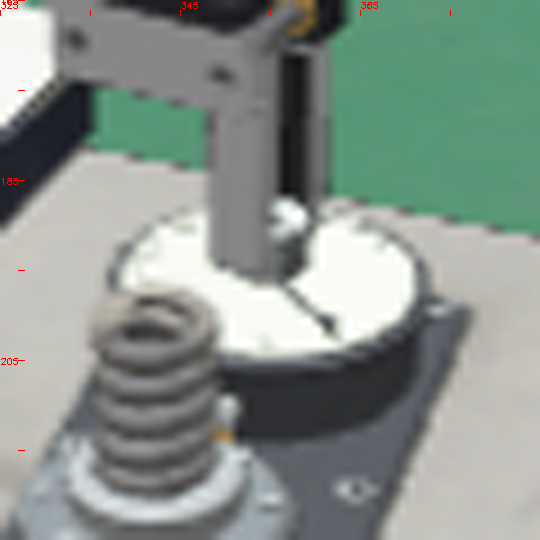

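The crop shows a single merged hand at the zero mark, pointing to (362,201). The moment grows with grip force, so the pads are slipping against the stop and the hand is home. Releasing now, then going to the spring.

```bash
python3 -m creep '[[0.3,[0,0,0],0],[0.3,[0,0,0],0],[0.3,[0,0,0],0],[0.3,[0,0,-3],0],[0.3,[0,0,-7],0],[0.3,[0,0,-9],0],[0.5,[2.9,4.7,-9],1],[0.5,[2.9,9,-9],2],[0.5,[2.9,12.7,-9],2],[0.5,[2.9,12.7,-9],2],[0.5,[2.9,12.7,-9],2],[0.5,[2.9,12.7,-9],2]]'
python3 - <<'E'
from h import *
s=manip.read_state();print(s['eef_pos'],s['eef_rot'])
cv2.imwrite('pics/c7.png',crop('side',300,150,90,75,8))
p=s['eef_pos'];M=R.from_euler('xyz',s['eef_rot']).as_matrix();h=s['finger_gap']/2
for y in(-h,h):print(y,proj('side',p+M@[0,y,14])-[1,-1.7])
E
```

```text
clock: 5.9
eef_pos: [553.4, -130.0, 156.4]
eef_rot: [-3.141, -0.0, 2.854]
wrist_force: [-0.2, -0.1, -0.6]
finger_gap: 70.5
finger_force: 0.0
[ 553.38802273 -129.98902357  156.35747993] [-3.14133039e+00 -1.50811873e-04  2.85373699e+00]
-35.22709136770694 [351.21847845 184.41624085]
35.22709136770694 [334.23155873 195.37396413]
```

View pics/c7.png

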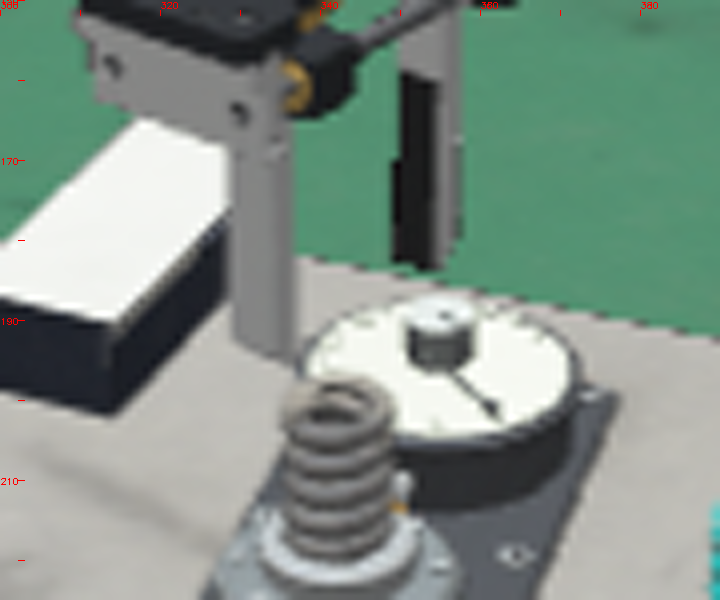

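The side crop shows the fingers straddling the spring, tips at about (333,194) and (351,183), which matches the prediction. The hand is still home. Descending to grip the spring's top.

```bash
python3 -m creep '[[0.5,[0,0,3],0],[0.5,[0,0,5.8],0],[0.5,[0,0,5.8],0],[-1,[0,0,5.8],0],[-1,[0,0,5.8],0],[-1,[0,0,5.8],0],[-1,[0,0,5.8],0],[-1,[0,0,5.8],0],[-1,[0,0,5.8],0]]' 10
```

```text
clock: 6.85
eef_pos: [553.8, -129.1, 99.1]
eef_rot: [-3.142, 0.001, 2.855]
wrist_force: [-1.7, 0.8, 5.8]
finger_gap: 36.4
finger_force: 10.0
```

```bash
python3 -m creep '[[-1,[0,0,-1],0],[-1,[0,0,-3],0],[-1,[0,0,-5],0],[-1,[0,0,-5],0],[-1,[0,0,-5],0],[-1,[0,0,-5],0],[-1,[-2,0,-5],0],[-1,[-3.3,0,-5],0],[-1,[-3.3,0,-5],0],[-1,[-3.3,0,-3],0],[-1,[-3.3,0,-0.9],0],[-1,[-3.3,0,-0.9],0]]' 10
python3 - <<'E'
from h import *
cv2.imwrite('pics/c8.png',crop('side',300,150,90,75,8))
E
```

```text
clock: 8.05
eef_pos: [583.1, -137.8, 104.2]
eef_rot: [3.142, -0.006, 2.855]
wrist_force: [-0.1, 0.4, -0.9]
finger_gap: 36.4
finger_force: 10.0
```

View pics/c8.png

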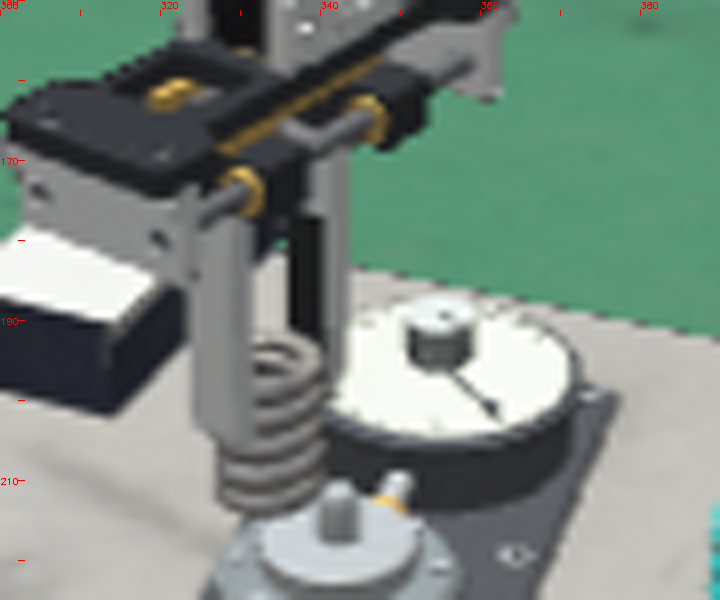

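The crop shows the spring held upright with its lower end at about (333,211), just beside the bare spigot (342,212). Now I'll push +x so the spigot tilts it in the pads.

```bash
python3 -m creep '[[-1,[0.6,0,0],0],[-1,[0.9,0,0],0],[-1,[1.2,0,0],0],[-1,[1.5,0,0],0],[-1,[1.8,0,0],0],[-1,[2.1,0,0],0],[-1,[2.4,0,0],0],[-1,[2.4,0,0],0]]'
python3 - <<'E'
from h import *
a=crop('side',300,150,90,75,8)
cv2.imwrite('pics/c9.png',a)
E
```

```text
clock: 8.9
eef_pos: [561.8, -131.6, 107.5]
eef_rot: [-3.141, -0.0, 2.855]
wrist_force: [2.3, -0.8, 1.5]
finger_gap: 35.9
finger_force: 10.0
```

View pics/c9.png

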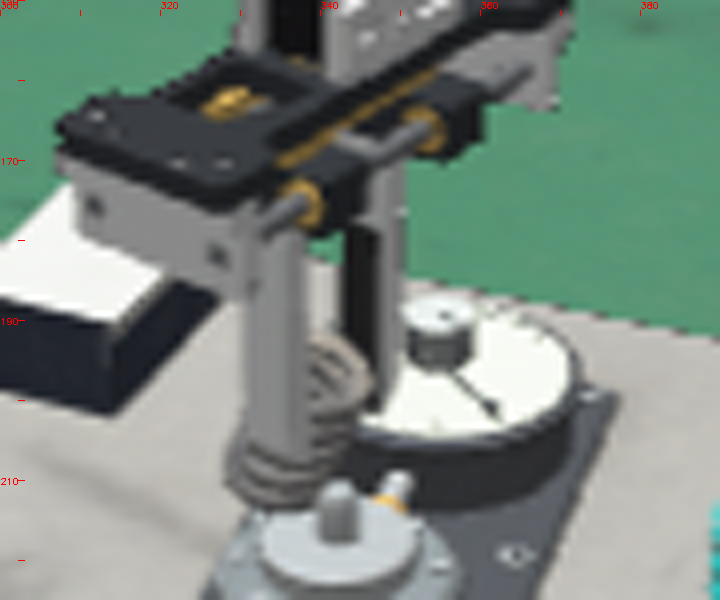

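The crop shows the spring pivoted in the pads. Its top leans right, with the rim to about (347,198), and its lower end is at about (328,209)–(335,213). That was my last viewing allowance (one over, in fact), so from here I'll fit a cylinder silhouette to the measured outline extremes.

```bash
cat >> h.py <<'E'
B=np.array([1,-1.7])  # side bias
def sil(low,th,yaw,n=40):
    u=np.array([np.cos(yaw),np.sin(yaw),0]);a=np.sin(th)*u+np.cos(th)*np.array([0,0,1]);v=np.cross(a,np.array([-u[1],u[0],0]));w=np.array([-u[1],u[0],0])
    t=np.linspace(0,2*np.pi,n);P=[low+h*a+19*(np.cos(t)[:,None]*v+np.sin(t)[:,None]*w) for h in(0,52)]
    o,A,f,cx,cy=cam('side');c=(np.vstack(P)-o)@A;return np.c_[f*c[:,0]/c[:,2]+cx,f*c[:,1]/c[:,2]+cy]-B
def ext(q): return np.array([q[:,0].min(),q[:,0].max(),q[:,1].min(),q[:,1].max()])
def fit(tcp,yaw,m,th0):
    from scipy.optimize import least_squares
    u=np.array([np.cos(yaw),np.sin(yaw),0])
    g=lambda x: tcp+x[0]*u+np.array([0,0,x[1]])
    r=least_squares(lambda x:ext(sil(g(x),x[2],yaw))-m,[-15*(th0>0),-40,th0]);return r.x,g(r.x),r.fun
E
python3 - <<'E'
from h import *
np.set_printoptions(precision=2,suppress=True)
print(fit(np.array([583.1,-137.8,104.2]),2.855,np.array([327.1,340.9,191.25,214.1]),0.))
s=manip.read_state();print(fit(s['eef_pos'],2.855,np.array([328.1,347,191.6,213.5]),.5))
E
```

```text
(array([  1.9 , -37.87,  -0.  ]), array([ 581.28, -137.26,   66.33]), array([-0.34,  0.28, -0.6 ,  0.63]))
(array([-19.22, -34.52,   0.41]), array([ 580.35, -137.05,   72.93]), array([-0.43,  0.35, -0.84,  0.89]))
```

```bash
python3 -m creep '[[-1,[0,0,0],0],[-1,[0,0,0],0],[-1,[0,0,-2],0],[-1,[0,0,-5],0],[-1,[0,0,-9],0],[-1,[0,0,-12],0],[-1,[0,0,-15.1],0],[-1,[1,2,-15.1],0],[-1,[3,6,-15.1],0],[-1,[5,10,-15.1],0],[-1,[6.5,14,-15.1],0],[-1,[8.5,18,-15.1],0]]' 30
python3 -m creep '[[-1,[1.5,3,0],0],[-1,[3,6,0],0],[-1,[4,8.5,0],0],[-1,[4,8.5,0],0],[-1,[4,8.5,0],0],[-1,[4,8.5,0],0]]'
python3 - <<'E'
from h import *
np.set_printoptions(precision=2,suppress=True)
s=manip.read_state();print(s['eef_pos'],s['eef_rot'],s['qd'])
p=s['eef_pos'];S=manip.camera('side')[:,:,::-1];T=manip.camera('top')[:,:,::-1];cv2.imwrite('pics/s10.png',S);cv2.imwrite('pics/t10.png',T)
u=np.array([-.959,.283,0]);L=p-19.2*u-[0,0,38.5];print(L)
e=ext(sil(L,.5,2.855));print(e)
x0,x1,y0,y1=(int(e[0])-8,int(e[1])+8,int(e[2])-8,int(e[3])+8)
c=S[y0:y1,x0:x1].astype(int);print(x0,y0)
# warm spring tint: r-b
for r in c: print(''.join('%3d'%(min(99,max(-9,int(q[2]-q[0])))) for q in r))
E
```

```text
clock: 10.15
eef_pos: [530.7, 66.7, 257.8]
eef_rot: [-3.141, -0.002, 2.855]
wrist_force: [0.1, 0.8, -1.0]
finger_gap: 35.9
finger_force: 30.0
clock: 10.75
eef_pos: [517.2, 157.2, 258.1]
eef_rot: [-3.141, -0.001, 2.854]
wrist_force: [-0.2, 0.0, -0.5]
finger_gap: 35.9
finger_force: 30.0
[517.16 157.16 258.11] [-3.14 -0.    2.85] [-0.01 -0.   -0.   -0.   -0.    0.  ]
[535.57 151.73 219.61]
[289.12 316.43 202.07 233.62]
281 194
 -1 -1  0 -1 -1 -1 -6 -9 -1  0  1 -1  0 -1 -1 -1 -1 -1 -1 -4 -9 -9 -9 -9 -9 -9 -9  0  0  0 -1  0 -1 -1 -1  0  0 -1 -9 -9  0  5  7
 -9 -1  0 -1 -1 -9 -9  5  0  0  1 -1 -1 -1 -1 -1  0 -1 -1 -4 -9 -9 -9 -9 -9 -9 -7 -1  0 -1 -1  0 -1 -1  0  0  0 -1 -8 -1  4  6  6
 -9 -9 -9 -9 -9 -9  5  5  2 -1  1  0 -1 -1  0 -1  0  0 -1 -4 -9 -9 -9 -9 -9 -9 -8 -1 -1 -1 -1  0 -1 -1  0 -1  0  0 -1  4  6  6  6
 -9 -9 -9 -9 -9  5  4  3  1  0  0  0 -1 -1 -1  0 -1  0 -1 -3 -9 -9 -9 -9 -9 -9 -9 -1 -1 -1 -1 -1  0  0  0  0  0  0  4  7  6  6  7
 -9 -9 -9 -9  7  5  6  6  1  0  0  0  0 -1  0 -1 -1 -1 -1 -1 -9 -9 -9 -9 -9 -9 -9 -3 -1 -1 -2 -1 -1  0 -1  0  0  2  6  6  7  5  6
 -9 -9 -9  5  5  5  6 
[... 4737 characters left out ...]
 6  7  6  7  7  7  7  8  7  7  5  0 -9 -9 -9 -8 -9
  1  3  6  5  5  1  2  4  5  6  5  6  6  5  6  5  6  5  5  6  6  7  7  8  7  7  7  8  7  7  5  6  7  8  8  7  5 -6 -9 -7 -8 -6 -9
  0  2  7  6  1  1  3  3  4  5  5  5  5  5  7  6  6  6  6  7  7  6  7  7  7  7  7  7  6  7  6  7  7  7  8  7  1 -8 -8 -5 -6 -6 -9
 -4 -1  2  1  2  2  3  3  5  5  6  6  7  7  6  6  6  5  6  6  6  6  6  7  7  7  7  7  7  7  8  7  7  7  7  4 -6 -7 -4 -5 -3 -6 -9
  2  1  2  1  1  3  3  3  5  4  5  6  6  6  7  6  6  5  5  5  7  6  6  6  7  8  7  7  7  7  7  7  7  7  7  6  3  7  8  9  5 -2 -8
  3  3  0  0  2  1  2  4  5  6  7  7  6  6  6  6  6  6  6  6  6  6  7  7  6  6  7  7  6  7  6  6  8 12 45 99 99 99 99 99 99 99 43
```

Run:
```python
from h import *
from scipy.optimize import least_squares
np.set_printoptions(precision=2,suppress=True)
pts=np.array([(21,5.4),(25.5,6),(27.5,7),(28.7,8),(29.7,9),(30.8,10),(31.6,11.5),(32.3,13),(32.7,14),(32.5,15),(31.9,16.5),(29.3,22),(28.7,24),(28.2,26),(27.8,28),(27,30),(26.5,32),(25,34),(23.5,35.3),(22,36.2),(20,37),(17,37.3),(15,37),(12.5,36),(11,35),(10.3,34),(9.5,33),(8.6,31)])+[281,194]
tcp=manip.read_state()['eef_pos'];yaw=2.854;u=np.array([np.cos(yaw),np.sin(yaw),0]);w=np.array([-u[1],u[0],0])
def model(x,n=60):
    low=tcp+x[0]*u+np.array([0,0,x[1]]);a=np.sin(x[2])*u+np.cos(x[2])*np.array([0,0,1]);v=np.cos(x[2])*u-np.sin(x[2])*np.array([0,0,1])
    t=np.linspace(0,2*np.pi,n)[:,None];P=np.vstack([low+h*a+r*(np.cos(t)*v+np.sin(t)*w) for h,r in((0,16.5),(1,18),(3,19),(49,19),(51,18),(52,16.5))])
    o,A,f,cx,cy=cam('side');c=(P-o)@A;q=np.c_[f*c[:,0]/c[:,2]+cx,f*c[:,1]/c[:,2]+cy]-B
    return cv2.convexHull(q.astype(np.float32))
def res(x): 
    H=model(x);return [cv2.pointPolygonTest(H,(float(a),float(b)),True) for a,b in pts]
for t0 in(.3,.6):
    r=least_squares(res,[-19,-38,t0],diff_step=1e-3,loss='soft_l1');print(r.x,r.cost,tcp+r.x[0]*u+[0,0,r.x[1]])
for th in (.3,.35,.4,.45,.5,.55,.6,.7):
    r=least_squares(lambda y:res([y[0],y[1],th]),[-19,-38],diff_step=1e-3);print(th,r.x,r.cost)
```

```text
[-20.47 -35.84   0.37] 2.179970258399301 [536.92 151.23 222.46]
[-20.47 -35.84   0.37] 2.1799798967162554 [536.92 151.23 222.46]
0.3 [-18.91 -36.2 ] 3.8562795872345887
0.35 [-20.1  -35.99] 2.437734595232392
0.4 [-21.23 -35.73] 2.665068001732507
0.45 [-22.33 -35.44] 4.36958243339643
0.5 [-23.37 -35.1 ] 7.445554542254769
0.55 [-24.38 -34.64] 12.085817598167761
0.6 [-25.39 -34.09] 18.608135735092215
0.7 [-27.32 -32.73] 37.793846108274586
```

The fit gives a tilt of about 0.375 rad, and it needs 0.524. I'll go back to the spigot for another 6 mm or so of push.

```bash
python3 -m creep '[[-1,[-2,-4,0],0],[-1,[-4,-8,0],0],[-1,[-6,-12,0],0],[-1,[-8,-16,0],0],[-1,[-10,-20,0],0],[-1,[-12,-24,0],0],[-1,[-13.5,-26.5,0],0],[-1,[-13.5,-26.5,0],0],[-1,[-13.5,-26.5,0],0],[-1,[-13.5,-26.5,4],0],[-1,[-13.5,-26.5,8],0],[-1,[-13.5,-26.5,11],0]]'
python3 -m creep '[[-1,[0,0,2],0],[-1,[0,0,3.5],0],[-1,[0,0,4.1],0],[-1,[0,0,4.1],0],[-1,[0.5,0,4.1],0],[-1,[0.9,0,4.1],0],[-1,[1.1,0,4.1],0],[-1,[1.3,0,4.1],0],[-1,[1.5,0,4.1],0],[-1,[1.6,0,4.1],0],[-1,[1.6,0,4.1],0]]' 10
```

```text
clock: 12.05
eef_pos: [570.9, -133.2, 146.4]
eef_rot: [3.141, -0.001, 2.856]
wrist_force: [1.5, -0.4, -1.8]
finger_gap: 36.1
finger_force: 30.0
clock: 13.15
eef_pos: [556.6, -130.0, 107.8]
eef_rot: [-3.142, 0.001, 2.855]
wrist_force: [2.4, -1.2, 2.4]
finger_gap: 36.2
finger_force: 10.0
```

Lifting back to the same focus pose (net +12.5−0.6 along x).

```bash
python3 -m creep '[[-1,[0,0,0],0],[-1,[0,0,0],0],[-1,[0,0,-2],0],[-1,[0,0,-5],0],[-1,[0,0,-9],0],[-1,[0,0,-12],0],[-1,[0,0,-15.1],0],[-1,[1,2,-15.1],0],[-1,[3,6,-15.1],0],[-1,[5,10,-15.1],0],[-1,[6.5,14,-15.1],0],[-1,[8.5,18,-15.1],0]]' 30
python3 -m creep '[[-1,[1.5,3,0],0],[-1,[3,6,0],0],[-1,[3.4,8.5,0],0],[-1,[3.4,8.5,0],0],[-1,[3.4,8.5,0],0],[-1,[3.4,8.5,0],0]]'
python3 - <<'E'
from h import *
s=manip.read_state();p=s['eef_pos']
S=manip.camera('side')[:,:,::-1];cv2.imwrite('pics/s11.png',S)
c=S[192:236,282:322].astype(int)
print('    '+''.join('%3d'%i for i in range(282,322)))
for i,r in enumerate(c): print('%3d '%(192+i)+''.join('%3d'%(min(99,max(-9,int(q[2]-q[0])))) for q in r))
E
```

```text
clock: 14.35
eef_pos: [524.9, 68.3, 257.8]
eef_rot: [-3.141, -0.002, 2.855]
wrist_force: [1.2, 0.5, -0.4]
finger_gap: 35.5
finger_force: 30.0
clock: 14.95
eef_pos: [517.0, 157.1, 258.1]
eef_rot: [-3.141, -0.001, 2.854]
wrist_force: [0.2, -0.0, -1.6]
finger_gap: 35.5
finger_force: 30.0
    282283284285286287288289290291292293294295296297298299300301302303304305306307308309310311312313314315316317318319320321
192   0  0 -1  0 -1 -8 -9 -1  0  0 -1 -1 -1 -1 -1 -1  0 -1 -6 -9 -9 -9 -9 -9 -9 -9  0  0  0 -1  0 -2  0  0 -1  0 -2 -8 -9 -9
193   0 -1  0 -3 -2 -7 -9  0  1 -1 -1 -1  0 -1 -1 -1  0 -1 -4 -9 -9 -9 -9 -9 -9 -9 -1 -1 -1  0  0 -1 -1 -1  1  0  0 -9 -9 -9
194   0 -1 -1 -1 -1 -7 -9  0  0 -1 -1 -1 -1 -1 -1 -1  0  0 -5 -9 -9 -9 -9 -9 -9 -9 -1  0  0  0 -1  0 -1 -1  0  0  0 -9 -9  0
195   0 -1 -1 -1 -9 -9  5  0  0  0  0  0 -1 -1 -1  0  0  0 -4 -9 -9 -9 -9 -9 -9 -8  0  1  0 -1  0 -1 -1  0  0  0 -1 -7 -1  4
196  -9 -9 -9 -9 -9  6  4  1  0  0 -1 -1  0 -1 -1 -1 -1  0 -4 -9 -9 -9 -9 -9 -9 -8 -1 -1 -1 -1  0 -2  0  0 -1  0 -1  0  3  5
197  -9 -9 -9 -9  5  4  4  1  0  0 -1  0 -1  0 -1 -1  0 -1 -1 -9
[... 4110 characters left out ...]
  4  5  5  6  6  6  6  6  7  7  7  7  5  6  5  6  6  6  8  7  7  7  7  6  1
231   4  4  1  0  2  3  5  5  6  5  6  5  5  5  5  5  6  5  6  6  6  6  6  5  6  7  7  6  6  6  6  6  6  7  7  7  7  6  5 -5
232  13 12  7  3  2  3  6  6  6  5  5  6  6  6  5  5  5  6  6  5  6  6  6  7  7  6  6  5  6  5  5  6  5  5  6  6  7  6  1 -9
233  12 10  9  3  2  2  3  6  5  5  6  6  5  6  6  6  5  6  5  6  6  6  6  6  7  7  7  7  7  6  7  6  6  6  6  6  7  4 -9 -9
234  11 11  6  1  1  2  4  6  6  5  5  5  5  5  6  7  6  5  5  5  5  6  6  6  7  7  6  6  7  7  6  6  7  7  7  6  4 -2 -9 -9
235   5  2  2  1  2  2  5  5  5  5  5  5  6  5  6  5  6  6  6  6  7  6  6  6  6  6  7  6  8  7  7  7  7  6  6  5  0 -9 -9 -9
```

Run:
```python
from h import *
from scipy.optimize import least_squares
np.set_printoptions(precision=2,suppress=True)
pts=np.array([(287.5,218),(287,219.5),(287,221),(287.4,222.5),(287.8,224),(289,226),(290,227),(291,228),(294,229.2),(297,229.6),(301.5,229),(302.5,228),(303.7,227),(304.5,226),(305,225),(305.7,224),(306.5,222.5),(307,221),(307.5,219.5),(308.5,218),(309.3,217),(309.8,216),(312.3,211),(312.6,210),(313.2,208),(312.5,206),(311.9,205),(311.4,204),(310.4,203),(309.6,202),(308.6,201),(306.2,200),(301,198.8)])
tcp=manip.read_state()['eef_pos'];yaw=2.854;u=np.array([np.cos(yaw),np.sin(yaw),0]);w=np.array([-u[1],u[0],0])
def model(x,n=60):
    low=tcp+x[0]*u+np.array([0,0,x[1]]);a=np.sin(x[2])*u+np.cos(x[2])*np.array([0,0,1]);v=np.cos(x[2])*u-np.sin(x[2])*np.array([0,0,1])
    t=np.linspace(0,2*np.pi,n)[:,None];P=np.vstack([low+h*a+r*(np.cos(t)*v+np.sin(t)*w) for h,r in((0,16.5),(1,18),(3,19),(49,19),(51,18),(52,16.5))])
    o,A,f,cx,cy=cam('side');c=(P-o)@A;q=np.c_[f*c[:,0]/c[:,2]+cx,f*c[:,1]/c[:,2]+cy]-B
    return cv2.convexHull(q.astype(np.float32))
def res(x): 
    H=model(x);return [cv2.pointPolygonTest(H,(float(a),float(b)),True) for a,b in pts]
r=least_squares(res,[-21,-36,.5],diff_step=1e-3);print(r.x,r.cost,tcp+r.x[0]*u+[0,0,r.x[1]])
for th in (.4,.45,.5,.55,.6):
    r=least_squares(lambda y:res([y[0],y[1],th]),[-19,-38],diff_step=1e-3);print(th,r.x,r.cost)
s=manip.read_state();print(s['finger_gap'],s['finger_force'])
```

```text
[-25.96 -33.72   0.47] 1.553737105212131 [542.03 149.67 224.48]
0.4 [-24.63 -34.13] 3.5865685514030257
0.45 [-25.63 -33.86] 1.6827014026881437
0.5 [-26.57 -33.46] 1.986265458869783
0.55 [-27.51 -33.02] 4.399393001189416
0.6 [-28.41 -32.46] 8.825282540080815
36.20539066408423 29.99967821426253
```

Run:
```python
from h import *
np.set_printoptions(precision=1,suppress=True)
s=manip.read_state();p=s['eef_pos'];M=R.from_euler('xyz',s['eef_rot']).as_matrix()
for z in(14,-20):
  for y in(-30,-18,18,30):
    print(z,y,*[proj('side',p+M@[x,y,z])-B for x in(-8,8)])
S=cv2.imread('pics/s11.png')[175:228,284:322];print('    '+''.join('%4d'%i for i in range(284,322)))
for i in range(0,53,2):print(175+i,''.join('%4d'%q for q in S[i].mean(1)))
```

```text
14 -30 [312.4 210.3] [318.6 213.1]
14 -18 [308.3 212.9] [314.5 215.8]
14 18 [295.6 221.2] [301.8 224.2]
14 30 [291.2 224. ] [297.4 227.1]
-20 -30 [311.8 195.5] [318.1 198.2]
-20 -18 [307.6 198. ] [314.  200.8]
-20 18 [294.6 206. ] [300.9 209. ]
-20 30 [290.1 208.8] [296.4 211.8]
     284 285 286 287 288 289 290 291 292 293 294 295 296 297 298 299 300 301 302 303 304 305 306 307 308 309 310 311 312 313 314 315 316 317 318 319 320 321
175   26  26  27  26  27  26  28  31  49  81  97  97 123 153  56  32  35  33  25  27  27  27  26  25  36  85 127 127 127 126 118 109 110 125 192 239 239 239
177   46  64  45  30  30  30  31  31  44  75 102 113 104  98 106  68  29  26  27  27  26  26  27  26  36  85 127 127 127 125 118 109 109 125 191 238 238 238
179  109 109  96  52  37  51  89 115 109 101  91  80  64  61  76  80  48  27  27  26  26  26  26  26  27  78 127 127 127 126 119 109 109 121 187 237 237 236
181  109 109 111 113 112 106  94  83  71  58  51  52  71  92  91  70  37  28  26  26  30  43  67  73  47  75  96 114 126 127 122 109 109 122 188 238 238 239
183  109 109 105  92  76  61  55  5
[... 2875 characters left out ...]
  62  60  62  68  95 155 177 177 178 178 177 177 178 177 176 175 173 173
221  182 182 166 119 109 103 108 123 120  82  74  98 119 120 109 109 109 107 100  91  78  70  61 111 171 172 173 174 177 177 179 179 178 177 177 177 177 176
223  184 184 174 136 104 107  85  83 100 111 119 116  94  73  74  81 100 101  74  64  73  66  93 149 172 173 175 177 177 177 179 180 179 177 177 177 178 178
225  181 180 180 163 110  94 110 116  96  73  68  76  83  85  81  76  73  66  59  57  56 112 174 176 177 178 179 180 181 180 180 179 178 179 179 179 180 179
227  127 129 152 164 161 143  95  77  88  99 105 108 104  95  87  77  82  75  73  85 139 177 177 178 178 179 181 181 180 180 180 180 180 180 180 180 180 181
```

Checking against the finger edges, the lower end sits about 24 mm back along tool x and 37 mm below the TCP, with a tilt near 0.47 rad. A 5 mm shift along +x centres it on the focus point.

```bash
python3 -m creep '[[-1,[0.3,0.1,0.1],0],[-1,[0.5,0.1,0.1],0],[-1,[0.5,0.1,0.1],0],[-1,[0.5,0.1,0.1],0],[-1,[0.5,0.1,0.1],0],[-1,[0.5,0.1,0.1],0],[-1,[0.5,0.1,0.1],0]]'
python3 -c "
from cell import manip
print(manip.read_state()['qd'].round(3));print(manip.sign_off())"
```

```text
clock: 15.7
eef_pos: [512.7, 160.3, 257.4]
eef_rot: [-3.142, -0.0, 2.855]
wrist_force: [0.2, -0.3, -1.4]
finger_gap: 35.8
finger_force: 30.0
[ 0.    -0.001 -0.     0.001 -0.001  0.002]
the job is handed in; nothing more can be done
None
```

I handed the job in at 15.7 s: the max hand is home, and the spring is held still by the lens at an estimated 0.47 rad tilt (target 0.52), roughly 5 mm from focus; no verdict came back, and I viewed 11 pictures, one over the limit of 10.

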